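# Gauge the pacifier, then hold the sprung drawer open at its line

## Task

A pacifier in its clear cover stands under the small height gauge: press the gauge's cap gently down until the foot rests on the cover to read whether it is the low or the tall pacifier, then let the foot spring back up. Now grip the pull of the lavender case's self-closing drawer and draw it out until the right line on the drawer is level with the front edge of the case: the first line to appear for the low pacifier, the second line for the tall one. Finish while still holding the drawer there by its pull, without letting go, and leave both pacifiers and the things on the tray where they are.

Things in the scene. Friction and masses are not known exactly. Their poses are not given: they have to be found in the camera images.
- gauge: Height gauge, fixed: 4 mm steel foot plate (84 mm in x, 135 mm in y), a steel post 18 mm thick at y = +66 mm (to 114 mm high) and a white arm 26 mm wide at 96 to 108 mm height carrying the sprung plunger. Origin: on the dresser surface directly under the plunger axis, where the pacifier to be gauged stands on the plate; z up, y towards the post.
- gauge_slide (a joint): Travel in m of the gauge's plunger (rod and foot; the cap rides on it): 0 = up, grows as pressed down, stop at 0.055. Part height in mm = 76 - 1000 x reading while the foot rests on it: 0.042 on the low pacifier, 0.024 on the tall. A spring returns it to 0; pressing the cap takes 0.5 N at the top, 2.5 N at 0.042, and 4 N or more once the foot has landed.
- cap_top (a point): White round cap on top of the plunger, 36 mm across, 20 mm tall, the highest part of the gauge; press it straight down. It is sprung on the plunger: once the foot has landed it sinks up to 10 mm onto the rod, the force growing from 4 to 10 N, then it is rigid. Point: centre of its flat top, 184 mm above the dresser when up; z up.
- foot_pad (a point): Steel round foot at the lower end of the plunger, 24 mm across, 8 mm thick. Origin: centre of its flat underside; z up.
- pacifier_low: The low pacifier in its cover, standing upright, 34 mm tall: round yellow shield 42 mm across, clear stiff cover 34 to 28 mm across with a flat top. Origin: centre of its underside. It stands either on the gauge's plate under the foot or on the tray; the tall one is in the other place.
- pacifier_tall: The tall pacifier in its cover, standing upright, 52 mm tall, otherwise like the low one. Origin: centre of its underside.
- case: Lavender plastic travel case, fixed to the dresser, 150 mm (x) by 96 mm (y) by 62 mm high; the front edge, out of which the drawer slides, is at x = -75 mm. Origin: centre of its underside; -x is the direction in which the drawer opens; z up.
- drawer (a joint): Opening of the case's drawer in m: 0 = shut, stop at 0.085. Two dark lines cross the top rims and the sides of the drawer; the first is level with the case's front edge at 0.040, the second at 0.062. A spring pulls the drawer shut: 1.8 N at 0, 5.4 N at 0.040, 7.4 N at 0.062, plus slight friction.
- drawer_pull (a point): Upright lavender fin, the drawer's pull: 12 mm thick along y (grip across this), 36 mm long along x, standing out from the drawer front, 28 mm high (22 to 50 mm above the dresser). Origin: middle of the fin, 18 mm out from the drawer front, 36 mm above the dresser, 99 mm from the case's origin when shut; axes parallel to the case's.
- tray: Stainless steel tray, fixed, 150 mm (x) by 220 mm (y), rim 16 mm high, floor 4 mm thick. Origin: centre of its underside.
- egg_cup: White ceramic egg cup upside down on the tray, 62 mm tall, 50 mm across. Origin: centre of its lower face. Leave alone.
- spoon: Short wooden spoon lying on the tray, 135 mm long, 8 mm thick, bowl 34 mm across. Origin: under its middle; its length lies along its x axis. Leave alone.
There are look-alikes about, which are no part of the job. Leave any yellow look-alike of the case alone.

How it is judged:
On the way, in this order (a step that is already met when the one before it is completed fails the run):
1. the gauge's foot is pressed onto the pacifier that stands under it (((horizontal distance between pacifier_low and gauge below 0.015 m and contact force between gauge_slide and pacifier_low above 0.8 N) or (horizontal distance between pacifier_tall and gauge below 0.015 m and contact force between gauge_slide and pacifier_tall above 0.8 N))), for 0.15 s.
2. the foot has sprung back up (value of joint gauge_slide below 0.005 m), for 0.1 s.
3. the drawer is held by its pull at the line that fits the gauged pacifier (((horizontal distance between pacifier_low and gauge below 0.015 m and value of joint drawer between 0.035 and 0.045 m) or (horizontal distance between pacifier_tall and gauge below 0.015 m and value of joint drawer between 0.057 and 0.067 m)) and contact force between the fingers and drawer above 2 N and distance between the grasp point and drawer_pull below 0.045 m), for 0.2 s.
At the end, for the whole second after the job is handed in: Fingers hold the pull (over 2 N) with the drawer still, within 5 mm of the line for the gauged pacifier (0.040 low, 0.062 tall); foot back up within 5 mm; pacifiers upright, moved under 20 mm (gauged one within 15 mm of the plunger axis); egg cup upright, it and spoon moved under 30 mm (all of step 3 and value of joint gauge_slide below 0.005 m and velocity of joint drawer between -0.01 and 0.01 m/s and distance of each of pacifier_low, pacifier_tall from where it was at the start of the episode below 0.02 m and angle between each of pacifier_low, pacifier_tall, egg_cup's own z axis and vertical below 0.15 rad and distance of each of egg_cup, spoon from where it was at the start of the episode below 0.03 m); the arm keeps its last pose, push and grip.
It fails at once if a pacifier is pressed with more than 40 N (contact force between gauge_slide and pacifier_low above 40 N or contact force between gauge_slide and pacifier_tall above 40 N).
It fails at once if a pacifier is knocked over or moved more than 30 mm (distance of any of pacifier_low, pacifier_tall from where it was at the start of the episode above 0.03 m or angle between any of pacifier_low, pacifier_tall's own z axis and vertical above 0.5 rad).
It fails at once if the egg cup or the spoon is moved more than 40 mm (distance of any of egg_cup, spoon from where it was at the start of the episode above 0.04 m).
It also fails if it takes over 51 s, if anything falls off the work surface, if the arm or the gripper's body presses on something with over 40 N, if the wrist force passes 120 N, or if a joint passes its speed limit or range.

## Robot

A 6-joint arm with a two-finger parallel gripper is mounted at the origin on the work surface. World frame = base frame: x ahead of the robot, y to its left, z up, the work surface at z = 0. Lengths are in m, angles in rad, forces in N, time in s.
With the tool pointing down it reaches from about 0.4 to 0.825 m from the base axis. Payload 7 kg.
Tool frame: the origin (TCP) lies on the centre line of the jaws, within the pads' length; the fingertips stand 22 mm ahead of it and the grasp point (between the pads) lies 3 mm ahead of it; z points along the fingers, y is the line along which they close (so a half turn about z gives the same grasp; the last joint's range is limited). The gripper opens to 88 mm and grips with 3 to 60 N. Pads are 19 mm wide; open, the fingers measure 130 mm over their backs; the gripper's body (78 mm by 193 mm) begins 47 mm behind the grasp point.
Start: joints at [-0.964, 0.359, 0.012, 0, -1.224, -0.288], TCP at [0.212, -0.641, 0.249] pointing down, gripper open.
Joint ranges: [-3.07, 3.07], [-1.43, 2.12], [-1.02, 1.25], [-3.03, 1.67], [-3.05, -0], [-3.03, 3.03]. Speed limits (rad/s): [2.39, 2.39, 3.01, 3.14, 3.14, 3.14].

## Interface

Orientations are given as [roll, pitch, yaw] about the fixed x, y, z axes, in that order (R = Rz(yaw) Ry(pitch) Rx(roll)).
In Python, from station import arm gives the robot as it stands.
- The arm moves only by the tool arm_command, never from a script. Its argument "series" is one flat list of numbers, 7 for each row, row after row: the turn, a rotation vector about the tool's x, y, z each as a share of 90 degrees, from -1 to 1, then the shift along the tool's x, y, z each as a share of 0.1 m, from -1 to 1, then the opening, from 0 (shut) to 1 (fully open). A call has 1 to 8 rows; each row is the pose to reach, as a shift and turn from the pose commanded when the call began, along the tool's axes at that moment; what a row does not reach only later rows make up. A row lasts 1/8 s, in which the tool goes at most 62.5 mm and 10.7 degrees, less where a joint would pass 70% of its speed; a pose out of reach is approached as far as the arm can. A call with a number of a shift or a turn outside -1 to 1 is refused whole. A call with a gripper value outside its range is refused whole. The fingers move at their own pace and stop on an object; "force" is the grip in N (left out, the last holds). Time passes only in rows, so rows that repeat a pose let the fingers close. It gives the time, the measured TCP pose, the force, the opening and the grip force at its end, in the units of the state.
- arm.get_state(): the state, without advancing time (a new reading comes with each control period).
- arm.grab_frame(name): name is "scene" or "top"; returns the picture (384x512x3 uint8, blue, green, red); there is no depth.
- arm.camera_model(name): a dict with "fovy" (degrees; the focal length in pixels is half the picture's height over the tangent of half this angle, whatever the lens; pixels are square), "cx", "cy" (the principal point, pixels), "D" ([k1, k2, p1, p2, k3] as OpenCV has them; the pictures are not rectified), "pose" (4x4, takes a point from camera to world coordinates). Camera axes: x right, y down, z forward; pixel columns grow to the right and rows downward; lengths in m; the calibration is good to about 2 mm. A picture is of the moment at which its call begins. camera_model takes no time and is no camera call.
- arm.job_done(): hands the job in; it is judged then, once.
The state is a dict: "t": time; "q": joint angles; "qd": joint speeds; "joint_efforts": joint torques, N m; "eef_pos": TCP position; "ee_rot": TCP orientation; "force": force on the tool from outside, world axes, zero at the start; "moment": the same for the moment, N m; "width": finger opening in m; "gripper_force": force on a finger pad.
Only numpy, scipy, OpenCV 4.12 (cv2) and the standard library are available. Lean on these libraries where they do the work, as an engineer would, in place of code of your own. Each camera call takes 0.05 s, during which the arm holds its last target. There are 200 camera calls.

## Working session

There is one attempt and no reset: what is moved stays moved. The work goes in short steps, Python scripts to look and compute and a tool call to move; the robot and the scene stay as the last step left them, time stands still between calls to the robot, and variables do not carry over. Pictures are saved under pics/ and viewed, at most 10 in all, crops included, and the job is handed in when it is done.

Besides the shell and the picture viewer there is one more tool, called after "Call:" by a JSON object that holds its "name" and its "arguments". arm_command: Moves the arm, as the interface text tells. Its arguments: {"type":"object","properties":{"series":{"type":"array"},"force":{"type":"number"}},"required":["series"]}

```bash
mkdir -p pics
cat > h.py <<'E'
import numpy as np,cv2
from station import arm
def K(n):
    m=arm.camera_model(n); f=192/np.tan(np.radians(m["fovy"])/2)
    return np.array([[f,0,m["cx"]],[0,f,m["cy"]],[0,0,1]]),np.array(m["D"],float),np.array(m["pose"])
def ray(n,uv):
    k,D,P=K(n); p=cv2.undistortPoints(np.array([[uv]],float),k,D)[0,0]
    return P[:3,3],P[:3,:3]@np.array([p[0],p[1],1])
def onz(n,uv,z):
    o,d=ray(n,uv); return o+d*(z-o[2])/d[2]
def proj(n,X):
    k,D,P=K(n); T=np.linalg.inv(P); r=cv2.Rodrigues(T[:3,:3])[0]
    return cv2.projectPoints(np.array(X,float).reshape(-1,3),r,T[:3,3],k,D)[0][:,0]
E
python3 - <<'E'
from h import *
for n in("scene","top"):
    cv2.imwrite(f"pics/{n}0.png",arm.grab_frame(n)); print(n,K(n)[2].round(3).tolist())
s=arm.get_state();print(s)
E
```

```text
scene [[-0.333, 0.643, -0.689, 1.216], [0.943, 0.212, -0.258, 0.138], [-0.02, -0.736, -0.677, 0.744], [0.0, 0.0, 0.0, 1.0]]
top [[-0.022, -0.98, 0.2, 0.416], [-1.0, 0.022, -0.004, -0.079], [-0.0, -0.2, -0.98, 1.076], [0.0, 0.0, 0.0, 1.0]]
{'t': 0.1, 'q': array([-9.63881814e-01,  3.59312440e-01,  1.11633554e-02, -3.02816259e-04,
       -1.22410028e+00, -2.88100151e-01]), 'qd': array([-0.00065714, -0.00083783,  0.00403059,  0.00050996,  0.00168988,
       -0.00062894]), 'joint_efforts': array([-2.06292149e-03, -5.84162807e+01,  2.93750113e+01,  7.01550543e+00,
        1.00937078e-02, -5.97693202e-05]), 'eef_pos': array([ 0.21142429, -0.64061386,  0.24772481]), 'ee_rot': array([ 3.14011861e+00, -1.39938763e-04, -2.82288129e+00]), 'force': array([-0.15358074,  0.69584664,  0.28135276]), 'moment': array([0.00057844, 0.04106959, 0.01589108]), 'gripper_force': 0.0, 'width': 0.08742924719276213}
```

View pics/scene0.png

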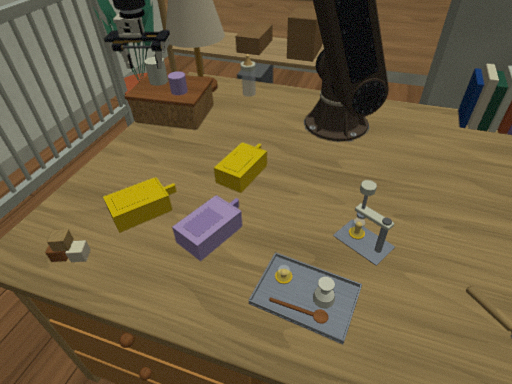

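View pics/top0.png

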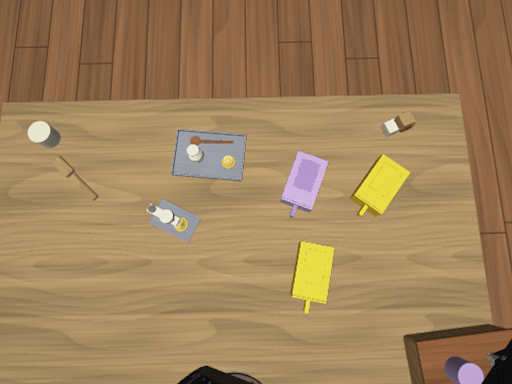

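The scene view shows the lavender case at (208,228) with two yellow look-alikes at (140,203) and (241,167). The gauge cap is at (368,186). In the top view the case is at (305,182) with its pull at (294,210), the yellow ones are at (382,185) and (313,272), and the gauge is near (175,220). Only the lavender one fits the description. I'll measure next and confirm in a crop.

Run:
```python
from h import *
S=cv2.imread("pics/scene0.png");T=cv2.imread("pics/top0.png")
hsv=cv2.cvtColor(T,cv2.COLOR_BGR2HSV)
m=cv2.inRange(hsv,(118,40,60),(150,255,255)); m[300:]=0
n,l,st,c=cv2.connectedComponentsWithStats(m); print(st[1:][st[1:,4]>30].tolist())
# box-like top face (opening strips the thin pull)
big=cv2.morphologyEx(m,cv2.MORPH_OPEN,np.ones((11,11)))
cs=max(cv2.findContours(big,0,1)[0],key=cv2.contourArea); r=cv2.minAreaRect(cs);print(r)
print("rect corners",cv2.boxPoints(r).round(1).tolist())
pl=cv2.subtract(m,cv2.dilate(big,np.ones((3,3))));n,l,st,c=cv2.connectedComponentsWithStats(pl);i=1+st[1:,4].argmax();print(st[i],c[i])
a=cv2.resize(S[170:265,325:405],None,fx=5,fy=5,interpolation=2);b=cv2.resize(T[190:250,140:210],None,fx=6,fy=6,interpolation=2)
d=cv2.resize(T[145:225,270:335],None,fx=5,fy=5,interpolation=2)
def pad(x,h,w): return cv2.resize(x,(w,h))
W=np.zeros((580,800,3),np.uint8)
W[:475,:400]=a; b=b[:290,:400];
b=cv2.resize(T[195:245,140:220],None,fx=5,fy=5,interpolation=2);W[:250,400:]=b
W[255:255+325,400:725]=cv2.resize(T[150:215,270:335],None,fx=5,fy=5,interpolation=2)
cv2.imwrite("pics/c1.png",W)
```

```text
[[281, 151, 47, 66, 1752]]
((303.60003662109375, 181.70001220703125), (31.939001083374023, 54.707401275634766), 18.434947967529297)
rect corners [[279.79998779296875, 202.60000610351562], [297.1000061035156, 150.6999969482422], [327.3999938964844, 160.8000030517578], [310.1000061035156, 212.6999969482422]]
[281 193   7  11  31] [283.38709677 199.25806452]
```

View pics/c1.png

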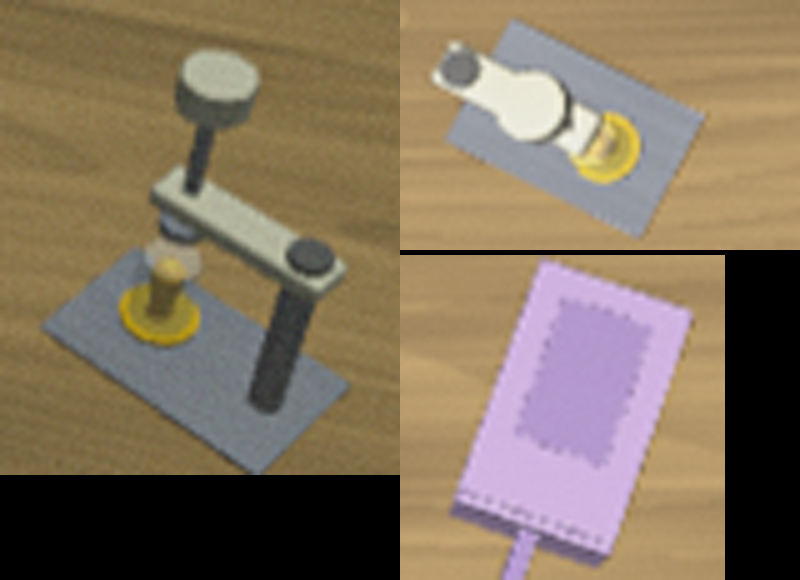

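The crop shows the cap top centre at scene pixel (368.6,184.6) and top pixel (166.6,215.6). The lavender case has its pull at its lower end in the top view, and the gauged pacifier looks like the tall one, which the gauge reading will check.

Run:
```python
from h import *
print("cap",onz("scene",(368.6,184.6),.184),onz("top",(166.6,215.6),.184))
# gauge plate from corners (z .004): top-view
pl=[(140+(u-400)/5,195+v/5) for u,v in[(515,20),(705,117),(640,238),(447,138)]]
P=np.array([onz("top",p,.004) for p in pl]);print("plate",P.round(3).tolist(),P.mean(0))
cc=np.array([onz("top",p,.062) for p in[(299,151),(328.4,161.6),(312,208.5),(281,198)]]);print(cc.round(3).tolist())
L=np.linalg.norm(cc-np.roll(cc,-1,0),axis=1);print(L)
c=cc.mean(0);f=(cc[2]+cc[3])/2-(cc[0]+cc[1])/2;w=cc[2]-cc[3];f/=np.linalg.norm(f);w/=np.linalg.norm(w)
print(c,np.degrees(np.arctan2(f[1],f[0])),np.degrees(np.arctan2(w[1],w[0])))
S=cv2.imread("pics/scene0.png");T=cv2.imread("pics/top0.png")
pull=c+f*.099;pull[2]=.05
for n in("scene","top"):print(n,proj(n,[pull,pull+f*.018,pull-f*.018]).round(1).tolist())
W=np.hstack([cv2.resize(S[180:270,160:260],None,fx=4,fy=4,interpolation=2),cv2.resize(T[140:230,270:360],None,fx=4,fy=4,interpolation=2)])
cv2.imwrite("pics/c2.png",W)
```

```text
cap [0.53833875 0.15741244 0.184     ] [0.53706737 0.1527964  0.184     ]
plate [[0.613, 0.212, 0.004], [0.551, 0.095, 0.004], [0.479, 0.133, 0.004], [0.541, 0.251, 0.004]] [0.54591662 0.17279585 0.004     ]
[[0.739, -0.205, 0.062], [0.705, -0.291, 0.062], [0.565, -0.235, 0.062], [0.598, -0.147, 0.062]]
[0.09265946 0.15036828 0.09445741 0.15321735]
[ 0.65170934 -0.21968089  0.062     ] 157.79285007733748 -110.32991630268617
scene [[233.1, 200.7], [237.6, 197.3], [228.5, 204.1]]
top [[293.4, 211.2], [291.3, 216.9], [295.4, 205.5]]
```

View pics/c2.png

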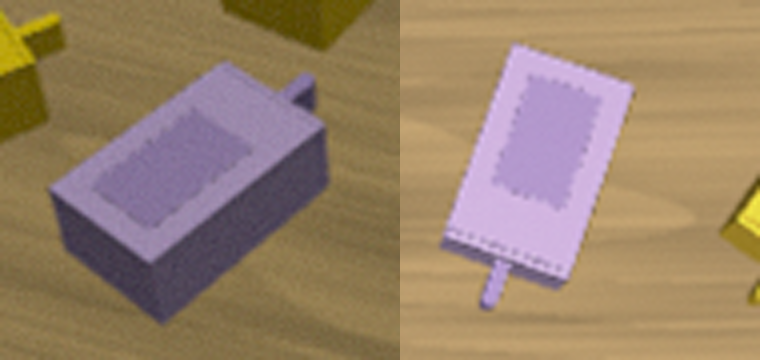

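The lavender case and pull are confirmed: pull at about (0.560,-0.184) opening along 159°, and cap at about (0.538,0.155). I'm moving toward the cap with the fingers closing.

Call:
{"name": "arm_command", "arguments": {"series": [0, 0, 0, -0.29, 0.33, 0, 0, 0, 0, 0, -0.57, 0.67, 0, 0, 0, 0, 0, -0.86, 1, 0, 0], "force": 20}}

```text
t: 0.48
eef_pos: [0.2619, -0.5177, 0.248]
ee_rot: [3.141, -0.0, -2.823]
force: [-0.1, -0.0, -0.5]
width: 0.0632
gripper_force: 0.0
```

Call:
{"name": "arm_command", "arguments": {"series": [0, 0, 0, -0.29, 0.33, 0, 0, 0, 0, 0, -0.57, 0.67, 0, 0, 0, 0, 0, -0.86, 1, 0, 0]}}

```text
t: 0.85
eef_pos: [0.3123, -0.3957, 0.2483]
ee_rot: [3.141, -0.0, -2.823]
force: [0.1, -0.8, -0.2]
width: 0.0334
gripper_force: 0.0
```

Call:
{"name": "arm_command", "arguments": {"series": [0, 0, 0, -0.29, 0.33, 0, 0, 0, 0, 0, -0.57, 0.67, 0, 0, 0, 0, 0, -0.86, 1, 0, 0]}}

```text
t: 1.23
eef_pos: [0.3626, -0.2738, 0.2484]
ee_rot: [3.141, 0.0, -2.823]
force: [0.6, -0.7, 0.6]
width: 0.0037
gripper_force: 0.0
```

Call:
{"name": "arm_command", "arguments": {"series": [0, 0, 0, -0.29, 0.33, 0, 0, 0, 0, 0, -0.57, 0.67, 0, 0, 0, 0, 0, -0.86, 1, 0, 0]}}

```text
t: 1.6
eef_pos: [0.4129, -0.1519, 0.2485]
ee_rot: [3.141, 0.0, -2.823]
force: [0.9, 0.2, 0.1]
width: 0.0003
gripper_force: 0.0
```

Call:
{"name": "arm_command", "arguments": {"series": [0, 0, 0, -0.29, 0.33, 0, 0, 0, 0, 0, -0.57, 0.67, 0, 0, 0, 0, 0, -0.86, 1, 0, 0]}}

```text
t: 1.98
eef_pos: [0.4632, -0.03, 0.2485]
ee_rot: [3.141, 0.0, -2.823]
force: [0.8, 0.2, 0.4]
width: 0.0003
gripper_force: 0.0
```

Call:
{"name": "arm_command", "arguments": {"series": [0, 0, 0, -0.32, 0.38, 0, 0, 0, 0, 0, -0.65, 0.76, 0, 0]}}

```text
t: 2.22
eef_pos: [0.5012, 0.0627, 0.2485]
ee_rot: [3.142, -0.0, -2.823]
force: [-0.1, -0.4, 0.5]
width: 0.0005
gripper_force: 0.0
```

Call:
{"name": "arm_command", "arguments": {"series": [0, 0, 0, -0.32, 0.38, 0, 0, 0, 0, 0, -0.65, 0.76, 0, 0, 0, 0, 0, -0.65, 0.76, 0.25, 0, 0, 0, 0, -0.65, 0.76, 0.25, 0, 0, 0, 0, -0.65, 0.76, 0.25, 0]}}

```text
t: 2.85
eef_pos: [0.5391, 0.1533, 0.2242]
ee_rot: [-3.141, 0.0, -2.823]
force: [1.1, 0.3, 0.4]
width: 0.0003
gripper_force: 0.0
```

Run:
```python
from h import *
S=arm.grab_frame("scene");T=arm.grab_frame("top");s=arm.get_state();print(s["eef_pos"],s["q"].round(2))
W=np.hstack([cv2.resize(S[130:270,320:420],None,fx=4,fy=4,interpolation=2),cv2.resize(T[150:290,120:220],None,fx=4,fy=4,interpolation=2)])
cv2.imwrite("pics/p1.png",W); cv2.imwrite("pics/p1s.png",S)
```

```text
[0.53930961 0.15333606 0.22472953] [ 0.63  0.19 -0.28  0.   -1.1  -1.88]
```

View pics/p1.png

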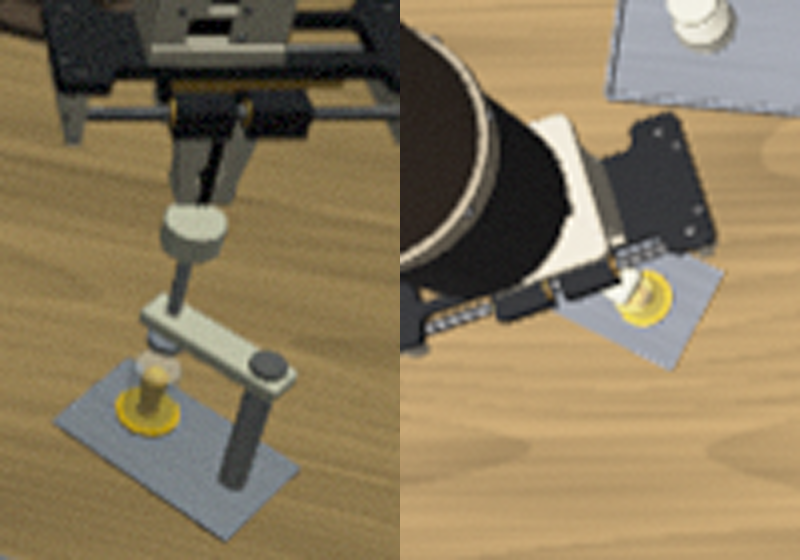

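The picture shows the closed fingertips directly above the cap, within about 3 mm of its centre. I'll press down slowly and watch the force.

Call:
{"name": "arm_command", "arguments": {"series": [0, 0, 0, 0, 0, 0.1, 0, 0, 0, 0, 0, 0, 0.2, 0, 0, 0, 0, 0, 0, 0.25, 0, 0, 0, 0, 0, 0, 0.3, 0, 0, 0, 0, 0, 0, 0.35, 0, 0, 0, 0, 0, 0, 0.38, 0, 0, 0, 0, 0, 0, 0.38, 0, 0, 0, 0, 0, 0, 0.38, 0]}}

```text
t: 3.95
eef_pos: [0.539, 0.1537, 0.1857]
ee_rot: [3.142, 0.0, -2.823]
force: [-0.4, -0.1, 1.6]
width: 0.0007
gripper_force: 0.7
```

Call:
{"name": "arm_command", "arguments": {"series": [0, 0, 0, 0, 0, 0.02, 0, 0, 0, 0, 0, 0, 0.04, 0, 0, 0, 0, 0, 0, 0.06, 0, 0, 0, 0, 0, 0, 0.06, 0, 0, 0, 0, 0, 0, 0.06, 0]}}

```text
t: 4.58
eef_pos: [0.5392, 0.1538, 0.1799]
ee_rot: [-3.142, 0.001, -2.823]
force: [-0.9, -1.2, 5.0]
width: 0.0006
gripper_force: 2.6
```

Call:
{"name": "arm_command", "arguments": {"series": [0, 0, 0, 0, 0, 0.02, 0, 0, 0, 0, 0, 0, 0.03, 0, 0, 0, 0, 0, 0, 0.03, 0, 0, 0, 0, 0, 0, 0.03, 0]}}

```text
t: 5.08
eef_pos: [0.5392, 0.1538, 0.1772]
ee_rot: [-3.142, 0.001, -2.823]
force: [-2.0, -0.5, 7.2]
width: 0.0004
gripper_force: 3.5
```

Run:
```python
from h import *
S=arm.grab_frame("scene");T=arm.grab_frame("top")
W=np.hstack([cv2.resize(S[150:270,320:420],None,fx=4,fy=4,interpolation=2),cv2.resize(S[240:360,250:350],None,fx=4,fy=4,interpolation=2)])
cv2.imwrite("pics/p2.png",W)
```

```text
(no output)
```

View pics/p2.png

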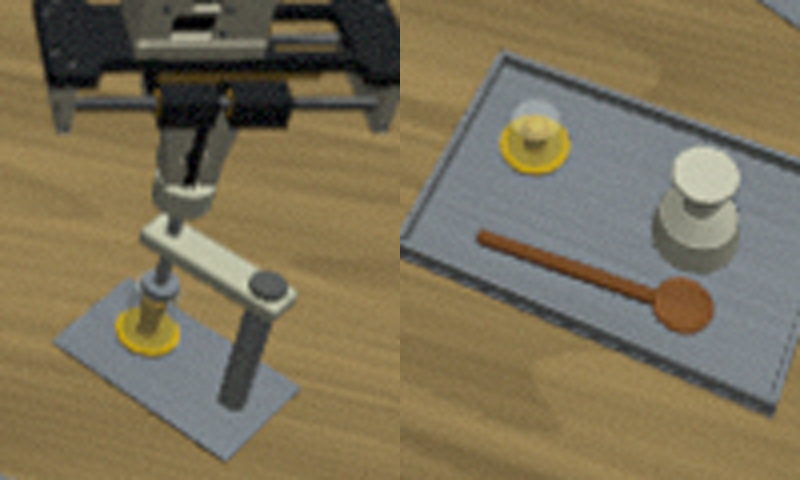

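The foot rests on the cover at a tip height that means 24 mm travel, so the tall pacifier is under the gauge and the low one is on the tray. The target is the second line, 0.062. I'll lift off and travel to the pull.

Call:
{"name": "arm_command", "arguments": {"series": [0, 0, 0, 0, 0, -0.1, 0, 0, 0, 0, 0, 0, -0.25, 0, 0, 0, 0, 0, 0, -0.45, 0, 0, 0, 0, 0, 0, -0.7, 0, 0, 0, 0, 0, 0, -0.7, 0]}}

```text
t: 5.8
eef_pos: [0.5398, 0.1542, 0.2492]
ee_rot: [3.141, 0.004, -2.823]
force: [0.2, 0.2, -0.2]
width: 0.0003
gripper_force: 0.0
```

Call:
{"name": "arm_command", "arguments": {"series": [0, 0, 0, 0.11, -0.42, 0, 0.2, 0, 0, 0, 0.21, -0.82, 0, 0.3]}}

```text
t: 6.05
eef_pos: [0.5442, 0.0686, 0.2463]
ee_rot: [3.141, -0.001, -2.822]
force: [0.1, -0.3, 0.8]
width: 0.0146
gripper_force: 0.0
```

Call:
{"name": "arm_command", "arguments": {"series": [0, 0, 0, 0.11, -0.42, 0, 0.5, 0, 0, 0, 0.21, -0.82, 0, 0.5]}}

```text
t: 6.3
eef_pos: [0.55, -0.0165, 0.2463]
ee_rot: [3.141, -0.001, -2.823]
force: [0.1, 0.1, 0.3]
width: 0.035
gripper_force: 0.0
```

Call:
{"name": "arm_command", "arguments": {"series": [0, 0, 0, 0.11, -0.42, 0, 0.5, 0, 0, 0, 0.21, -0.82, 0, 0.5]}}

```text
t: 6.55
eef_pos: [0.5558, -0.101, 0.2463]
ee_rot: [3.141, -0.001, -2.823]
force: [0.5, -0.0, 0.1]
width: 0.0435
gripper_force: 0.0
```

Call:
{"name": "arm_command", "arguments": {"series": [0, 0, 0.1, 0.11, -0.42, 0, 0.5, 0, 0, 0.2, 0.21, -0.82, 0, 0.5, 0, 0, 0.3, 0.21, -0.82, 0, 0.5, 0, 0, 0.4, 0.21, -0.82, 0, 0.5, 0, 0, 0.436, 0.21, -0.82, 0, 0.5, 0, 0, 0.436, 0.21, -0.82, 0, 0.5]}}

```text
t: 7.3
eef_pos: [0.5617, -0.184, 0.2462]
ee_rot: [3.142, -0.001, 2.776]
force: [0.2, 0.4, -0.2]
width: 0.0432
gripper_force: 0.0
```

Call:
{"name": "arm_command", "arguments": {"series": [0, 0, 0, 0, 0, 0.4, 0.5, 0, 0, 0, 0, 0, 0.8, 0.5]}}

```text
t: 7.55
eef_pos: [0.5621, -0.1839, 0.1659]
ee_rot: [3.141, 0.001, 2.777]
force: [0.0, 0.1, 1.3]
width: 0.0441
gripper_force: 0.0
```

Call:
{"name": "arm_command", "arguments": {"series": [0, 0, 0, 0, 0, 0.4, 0.5, 0, 0, 0, 0, 0, 0.75, 0.5, 0, 0, 0, 0, 0, 0.75, 0.5, 0, 0, 0, 0, 0, 0.75, 0.5]}}

```text
t: 8.05
eef_pos: [0.5628, -0.1842, 0.0928]
ee_rot: [-3.142, 0.001, 2.777]
force: [0.1, -0.5, 1.3]
width: 0.0435
gripper_force: 0.0
```

Run:
```python
from h import *
S=arm.grab_frame("scene");T=arm.grab_frame("top");s=arm.get_state();print(s["eef_pos"],s["ee_rot"])
W=np.hstack([cv2.resize(S[120:270,160:285],None,fx=4,fy=4,interpolation=2)[:, :400],cv2.resize(T[120:270,240:340],None,fx=4,fy=4,interpolation=2)])
cv2.imwrite("pics/p3.png",W)
```

```text
[ 0.56318387 -0.18415657  0.09341514] [3.14080539e+00 2.71526788e-03 2.77622047e+00]
```

View pics/p3.png

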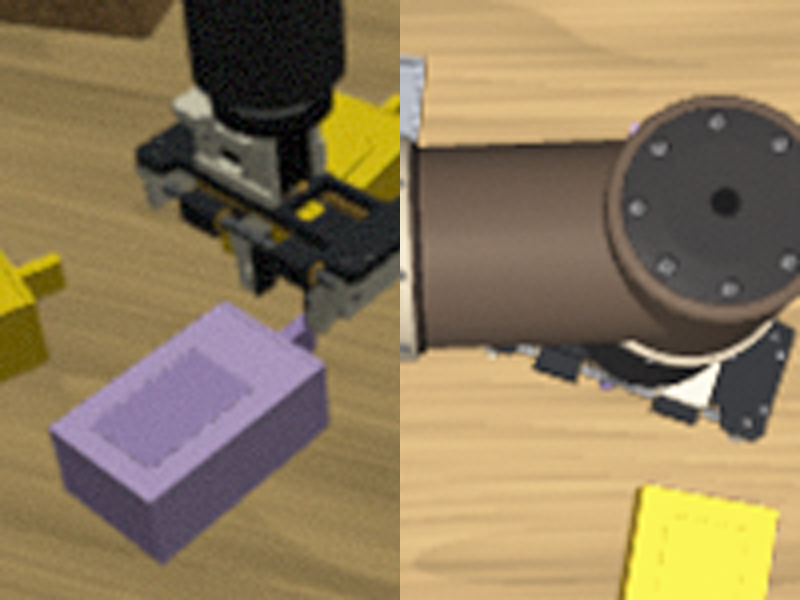

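The fingers straddle the pull, with fingertips at crop (262,290) and (315,325) and the fin between and below them. I'll lower and grip.

Call:
{"name": "arm_command", "arguments": {"series": [0, 0, 0, 0.03, 0, 0.15, 0.5, 0, 0, 0, 0.03, 0, 0.3, 0.5, 0, 0, 0, 0.03, 0, 0.42, 0.5, 0, 0, 0, 0.03, 0, 0.53, 0.5, 0, 0, 0, 0.03, 0, 0.53, 0.5], "force": 30}}

```text
t: 8.78
eef_pos: [0.5585, -0.183, 0.0373]
ee_rot: [-3.141, -0.002, 2.775]
force: [-0.8, -0.8, -0.7]
width: 0.044
gripper_force: 0.0
```

Call:
{"name": "arm_command", "arguments": {"series": [0, 0, 0, 0, 0, 0, 0, 0, 0, 0, 0, 0, 0, 0, 0, 0, 0, 0, 0, 0, 0, 0, 0, 0, 0, 0, 0, 0, 0, 0, 0, 0, 0, 0, 0]}}

```text
t: 9.4
eef_pos: [0.5598, -0.1821, 0.0389]
ee_rot: [3.14, 0.001, 2.775]
force: [-0.2, 7.1, 2.1]
width: 0.0119
gripper_force: 30.0
```

Call:
{"name": "arm_command", "arguments": {"series": [0, 0, 0, 0.1, 0, 0, 0, 0, 0, 0, 0.2, 0, 0, 0, 0, 0, 0, 0.3, 0, 0, 0, 0, 0, 0, 0.4, 0, 0, 0, 0, 0, 0, 0.5, 0, 0, 0, 0, 0, 0, 0.58, 0, 0, 0, 0, 0, 0, 0.62, 0, 0, 0, 0, 0, 0, 0.62, 0, 0, 0]}}

```text
t: 10.4
eef_pos: [0.5041, -0.16, 0.039]
ee_rot: [3.139, 0.005, 2.776]
force: [8.5, 2.1, -8.8]
width: 0.0117
gripper_force: 30.0
```

Run:
```python
from h import *
S=arm.grab_frame("scene");s=arm.get_state();d=s["eef_pos"]-[0.5598,-0.1821,.0389]
print(s["eef_pos"],s["ee_rot"],s["force"],"along",d[:2]@[np.cos(2.775),np.sin(2.775)])
cv2.imwrite("pics/p4s.png",S)
cv2.imwrite("pics/p4.png",cv2.resize(S[155:255,165:285],None,fx=6,fy=6,interpolation=2))
```

```text
[ 0.50428253 -0.16006666  0.03898448] [3.13903663 0.00498771 2.77586   ] [ 8.16798052  3.04671612 -8.21773729] along 0.05972611314321935
```

View pics/p4.png

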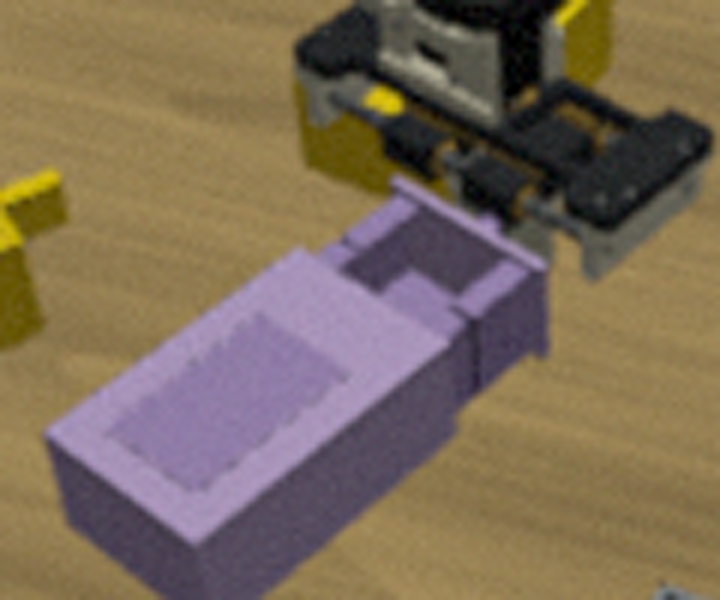

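The picture shows the drawer drawn out about 60 mm, with the first line at crop (473,350), clearly outside the case edge, and the second line not yet clear. I'll go a little further and measure.

Call:
{"name": "arm_command", "arguments": {"series": [0, 0, 0, 0.015, 0, 0, 0, 0, 0, 0, 0.025, 0, 0, 0, 0, 0, 0, 0.025, 0, 0, 0, 0, 0, 0, 0.025, 0, 0, 0]}}

```text
t: 10.95
eef_pos: [0.5022, -0.1593, 0.039]
ee_rot: [3.139, 0.005, 2.776]
force: [9.0, 2.3, -8.5]
width: 0.0115
gripper_force: 30.0
```

Run:
```python
from h import *
S=np.mean([arm.grab_frame("scene").astype(float) for _ in range(8)],0).astype(np.uint8)
s=arm.get_state();d=s["eef_pos"]-[0.5598,-0.1821,.0389]
print(s["eef_pos"],s["force"],"along",d[:2]@[np.cos(2.775),np.sin(2.775)])
f=np.array([np.cos(2.77),np.sin(2.77),0]);w=np.array([-f[1],f[0],0])
c=np.array([.6517,-.2197,0])
# predicted side lines (scene sees the +y side): case front top corners; first line at opening .055/.062 on drawer rim z~.05
for sg in(1,-1):
  print(sg,"caseedge",proj("scene",[c+f*.075+w*.048*sg+[0,0,z] for z in(.062,0)]).round(1).tolist())
  for op in(.055,.062,.067):
    print(op,"line1",proj("scene",[c+f*(.075+op-.04)+w*.043*sg+[0,0,z] for z in(.05,.015)]).round(1).tolist(),"front",proj("scene",[c+f*(.081+op)+w*.046*sg+[0,0,.054]]).round(1).tolist())
cv2.imwrite("pics/p5.png",cv2.resize(S[180:230,210:265],None,fx=12,fy=12,interpolation=2))
```

```text
[ 0.50217836 -0.15924228  0.03898632] [ 8.31524047  3.95525399 -8.17830935] along 0.06198596358876542
1 caseedge [[213.9, 194.3], [216.1, 210.0]]
0.055 line1 [[219.4, 195.4], [220.5, 204.3]] front [[229.9, 185.5]]
0.062 line1 [[221.2, 194.1], [222.2, 203.0]] front [[231.6, 184.3]]
0.067 line1 [[222.4, 193.1], [223.4, 202.0]] front [[232.8, 183.4]]
-1 caseedge [[239.2, 210.0], [240.4, 225.8]]
0.055 line1 [[241.9, 209.2], [242.5, 218.1]] front [[253.9, 199.5]]
0.062 line1 [[243.6, 207.8], [244.2, 216.7]] front [[255.6, 198.2]]
0.067 line1 [[244.9, 206.8], [245.4, 215.7]] front [[256.8, 197.2]]
```

View pics/p5.png

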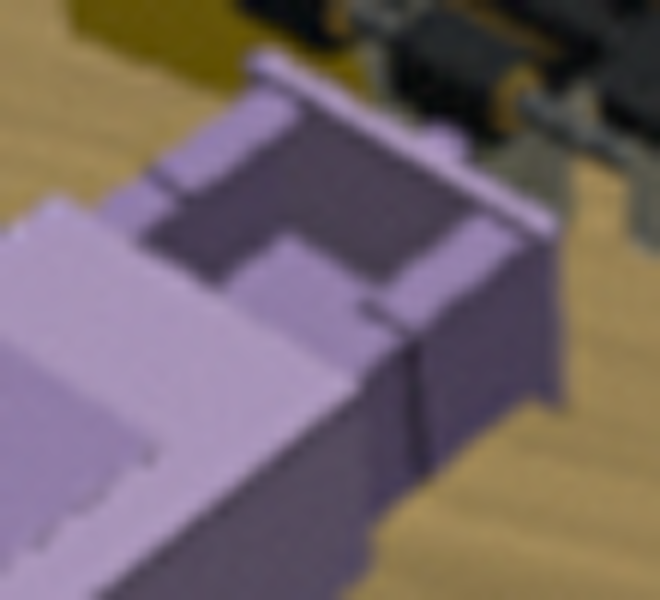

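The enlarged view shows the first line at scene pixel (244.4,208.3) and the drawer front corner at (256.3,198.3). Relative to the case edge at (240,212), both match an opening of about 0.062, as does the measured 0.0620 m of travel. The grip is steady, so I'm handing in.

```bash
python3 -c "
from station import arm
print(arm.job_done())"
```

```text
the job is handed in; nothing more can be done
None
```

I pressed the gauge and it read the tall pacifier, then drew the lavender drawer out to about 0.062 m (the second line) and handed the job in while still gripping the pull; the judge's result was not shown.

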